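# Bring the slide magazine down the roller lane and load it into the slide scanner

## Robot

A 6-joint arm with a two-finger parallel gripper is mounted at the origin on a cart in front of the work surface, level with it; the furniture and walls round the work are solid. World frame = base frame: x ahead of the robot, y to its left, z up, the work surface at z = 0. Lengths are in m, angles in rad, forces in N, time in s.
With the tool pointing down it reaches from about 0.375 to 0.975 m from the base axis. Payload 3.8 kg.
Tool frame: the origin (TCP) lies between the finger pads; the fingertips stand 17 mm ahead of it and the grasp point (between the pads) lies 2 mm behind it; z points along the fingers, y is the line along which they close (so a half turn about z gives the same grasp; the last joint's range is limited). The gripper opens to 85 mm and grips with 20 to 120 N. Pads are 22 mm wide; open, the fingers measure 114 mm over their backs; the gripper's body (76 mm by 85 mm) begins 54 mm behind the grasp point. The pads swing forward as they close: fully open they stand 13 mm farther back than shut.
Start: joints at [-1.224, 0.264, 1.604, -0, 1.274, -0.037], TCP at [0.253, -0.626, 0.248] pointing down, gripper open.
Joint ranges: [-2.63, 2.63], [-0.94, 2.18], [0.31, 2.57], [-1.31, 4.45], [0, 2.66], [-2.55, 2.55]. Speed limits (rad/s): [2.57, 2.57, 3.14, 3.14, 3.14, 3.14].

## Interface

Orientations are given as a rotation vector (axis times angle).
In Python, from workcell import bot gives the robot as it stands.
- The arm moves only by the tool play_rows, never from a script. Its argument "steps" is one flat list of numbers, 4 for each row, row after row: the shift along the tool's x, y, z in m, then the turn about the tool's z in rad. A call has 1 to 10 rows; each row is the pose to reach, as a shift and turn from the pose commanded when the call began, along the tool's axes at that moment; what a row does not reach only later rows make up. A row lasts 1/8 s, in which the tool goes at most 62.5 mm and 10.7 degrees, less where a joint would pass 70% of its speed; a pose out of reach is approached as far as the arm can. A call with a gripper value outside its range is refused whole. "jaw" is the closure in counts, from 0 (fully open) to 255 (shut), set as the call begins (left out, the last holds). The fingers move at their own pace and stop on an object; "grip_force" is the grip in N (left out, the last holds). Time passes only in rows, so rows that repeat a pose let the fingers close. It gives the time, the measured TCP pose, the force, the opening and the grip force at its end, in the units of the state.
- bot.read_state(): the state, without advancing time (a new reading comes with each control period).
- bot.read_camera(name): name is "side" or "top" or "wrist"; returns a dict with "pixels" (420x560x3 uint8, blue, green, red), "mtx" (3x3 intrinsics, pixels), "dist" ([k1, k2, p1, p2, k3] as OpenCV has them; the pictures are not rectified), "R" (3x3) and "t" (3): a world point X has camera coordinates R X + t. Camera axes: x right, y down, z forward; pixel columns grow to the right and rows downward; lengths in m; the calibration is good to about 2 mm. A picture is of the moment at which its call begins. There is no depth.
- bot.finish_job(): hands the job in; it is judged then, once.
The state is a dict: "time": time; "q": joint angles; "joint_vel": joint speeds; "joint_torque": joint torques, N m; "tool_pos": TCP position; "tcp_rot": TCP orientation; "wrist_force": force on the tool from outside, world axes, zero at the start; "torque": the same for the moment, N m; "width": opening from 0.0 (shut) to 1.0 (fully open); "grip_force": force on a finger pad.
Only numpy, scipy, OpenCV 4.12 (cv2) and the standard library are available. Lean on these libraries where they do the work, as an engineer would, in place of code of your own. Each camera call takes 0.05 s, during which the arm holds its last target. There are 200 camera calls.

## Task

Roll the white slide magazine along the roller lane until its nose rests against the end stop, and lift it off there through the gap in the guide rods. Set it down flat on the counter and let go, because the scanner's port leaves no room for fingers beside the middle of the magazine; then take it by its ribbed rear end and slide it nose first into the port until it is fully home, and let go. It holds glass slides: keep it upright and never let it drop or be shoved off freely, and leave the bottles, cup, tally counter, tin and slide carton where they are.

Things in the scene. Friction and masses are not known exactly. Their poses are not given: they have to be found in the camera images.
- magazine_centre (a point): centre (half-way along, across and up) of the loose white slide magazine, a box 160 mm long, 60 wide, 60 high, about 0.22 kg, balanced at its centre, slide edges showing in its top. x axis points to its nose (the end that leads along the lane and enters the port), z up. It starts standing on the lane's rollers, nose toward the end stop, 0.13 to 0.225 m short of it
- magazine_rear (a point): grip point of the same magazine at its rear end: 50 mm behind its centre (x = -50 mm), 30 mm inside its rear face, half-way up. The rear 45 mm has ribs on both sides. Along the whole top +y edge (left, looking toward the nose) runs a rebate 10 mm wide and 12 deep, so it enters the port one way round only; below it the side faces are plain, parallel, 60 mm apart, 48 mm high
- lane_stop (a point): point on the face of the end stop of the fixed, level roller lane, mid-lane, level with the roller tops (40 mm above the counter). x axis points in the direction of travel, toward the stop; z up. Lane 0.41 m long, 100 mm wide, 15 free rollers 16 mm thick, 25 mm apart. With its nose at the stop the magazine's centre is at x = -80, z = +30 mm here. The stop reaches 36 mm above the roller tops
- lane_gap (a point): mid-lane point level with the roller tops, 80 mm before the stop face, axes as lane_stop. Two guide rods a side, 65 mm apart across the lane, reaching 56 mm above the roller tops, bar fingers from the magazine's sides; only within x = -38 to +38 mm here are they missing, and the frame there is no higher than the rollers. A shut gripper fits between the rods behind the magazine; the lane's start is open
- port (a point): middle of the mouth of the scanner's port, at its floor, 25 mm above the counter. x axis points into the port, the way the magazine's x axis must point; z up. Port 64 mm wide, 68 high, 100 deep to its rear stop; a rib in its upper +y corner fits the magazine's rebate. In front of the mouth: flared bezels 12 mm long, 84 mm wide at their front edges, and a floor tongue 20 mm long sloping slightly down outward
- port_home (a point): where the magazine's centre lies when fully home: 20 mm inside the mouth, 30 mm above the port floor, axes as port. The magazine's rear 60 mm then stand out of the mouth, supported. The scanner is a fixed white case, 172 mm long: low in front (100 mm wide, 107 mm above the counter), and from 60 mm behind the mouth 150 mm wide and 185 mm above the counter
- amber_bottle: bystander: amber stain bottle with black cap, 42 mm thick, 88 mm high; origin at its underside
- dropper_bottle: bystander: dark green stain bottle with tan cap, 38 mm thick, 98 mm high; origin at its underside
- sample_cup: bystander: clear sample cup with green lid, 48 mm thick, 66 mm high; origin at its underside
- counter_tally: bystander: grey hand tally counter, 45 x 64 x 27 mm; origin at its underside
- tin: bystander: small round grey steel tin, 32 mm thick, 33 mm high; origin at its underside
- slide_carton: bystander: open red carton of microscope slides, 58 x 82 x 38 mm; origin at its underside

How it is judged:
By the outcome, as a careful person would: the job done as asked, in the order asked, and still so for the second after the job is handed in, with the robot touching nothing.
It also fails if it takes over 72 s, if anything falls off the work surface, if the arm or the gripper's body presses on something with over 40 N, if the wrist force passes 120 N, or if a joint passes its speed limit or range.

## Working session

There is one attempt and no reset: what is moved stays moved. The work goes in short steps, Python scripts to look and compute and a tool call to move; the robot and the scene stay as the last step left them, time stands still between calls to the robot, and variables do not carry over. Pictures are saved under pics/ and viewed, at most 10 in all, crops included, and the job is handed in when it is done.

Besides the shell and the picture viewer there is one more tool, called in YAML: its name, and indented under it one key for each argument. play_rows: Moves the arm, as the interface text tells. Its arguments: {"type":"object","properties":{"steps":{"type":"array"},"jaw":{"type":"number"},"grip_force":{"type":"number"}},"required":["steps"]}

```bash
mkdir -p pics; ls; python3 - <<'E'
from workcell import bot
import cv2,pickle
print(bot.read_state())
for n in("top","side"):
    c=bot.read_camera(n); cv2.imwrite(f"pics/{n}0.png",c["pixels"]); pickle.dump(c,open(f"{n}0.pkl","wb"))
    print(n,c["R"],c["t"],c["mtx"])
E
```

```text
pics
{'time': 0.0, 'q': array([-1.22389013e+00,  2.64757090e-01,  1.60541012e+00, -3.72799171e-06,
        1.27368034e+00, -3.69403630e-02]), 'joint_vel': array([ 5.80344649e-04, -9.42187987e-04, -2.27021760e-04,  1.23544101e-04,
        7.13513224e-05,  6.66752309e-04]), 'joint_torque': array([-4.86880963e-04, -5.15108836e+01, -3.67312396e+01, -1.19086408e-04,
        1.30624854e-02, -1.99839345e-07]), 'tool_pos': array([ 0.2525129 , -0.62522925,  0.24693982]), 'tcp_rot': array([-3.08172367e+00, -5.98826867e-01,  5.51891347e-04]), 'wrist_force': array([-0.37920088,  0.18016927, -0.83430051]), 'torque': array([-0.03374391,  0.03157164,  0.01649266]), 'grip_force': 0.0, 'width': 0.9997282025235321}
top [[-1.18146520e-02 -9.99930014e-01  6.17296421e-04]
 [-9.98829733e-01  1.17726921e-02 -4.69102078e-02]
 [ 4.68996575e-02 -1.17080180e-03 -9.98898919e-01]] [-0.04363609  0.50318533  1.45564242] [[404.92051247   0.         277.41789536]
 [  0.         404.92051247 208.22087479]
 [  0.           0.           1.        ]]
side [[-0.81040975 -0.5858307   0.00619834]
 [-0.37500626  0.51057892 -0.7737438 ]
 [ 0.45011813 -0.62937394 -0.63346832]] [0.39816004 0.26539147 1.14399923] [[388.41365298   0.         281.32575409]
 [  0.         388.41365298 206.49489731]
 [  0.           0.           1.        ]]
```

View pics/top0.png

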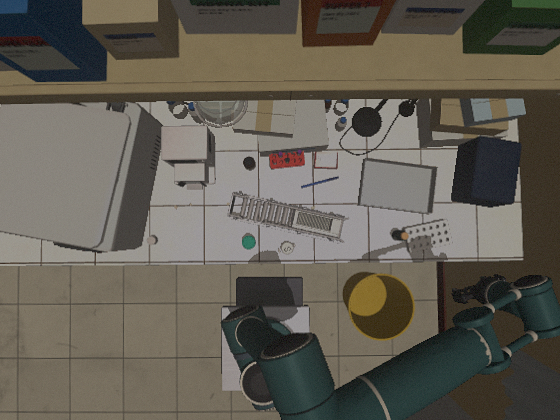

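View pics/side0.png

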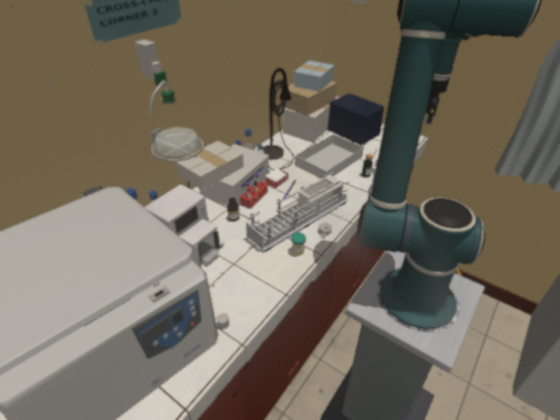

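The top view shows the lane running from (345,225) to (230,205) with the magazine at about (318,221). The scanner is at (190,155), with its port facing down the image. I'll enlarge this area.

```bash
python3 - <<'E'
import cv2
a=cv2.imread("pics/top0.png")[120:255,150:350]
cv2.imwrite("pics/topc.png",cv2.resize(a,None,fx=4,fy=4,interpolation=cv2.INTER_CUBIC))
a=cv2.imread("pics/side0.png")[165:295,140:360]
cv2.imwrite("pics/sidec.png",cv2.resize(a,None,fx=3.6,fy=3.6,interpolation=cv2.INTER_CUBIC))
E
```

```text
(no output)
```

View pics/topc.png

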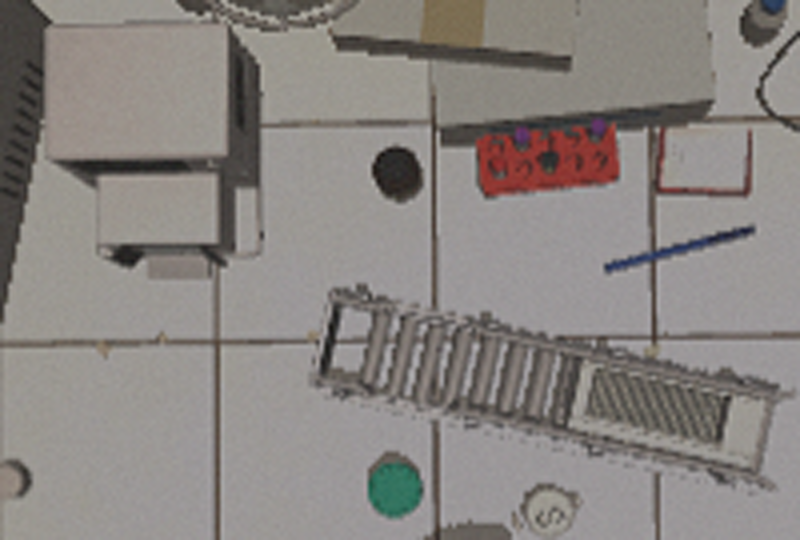

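View pics/sidec.png

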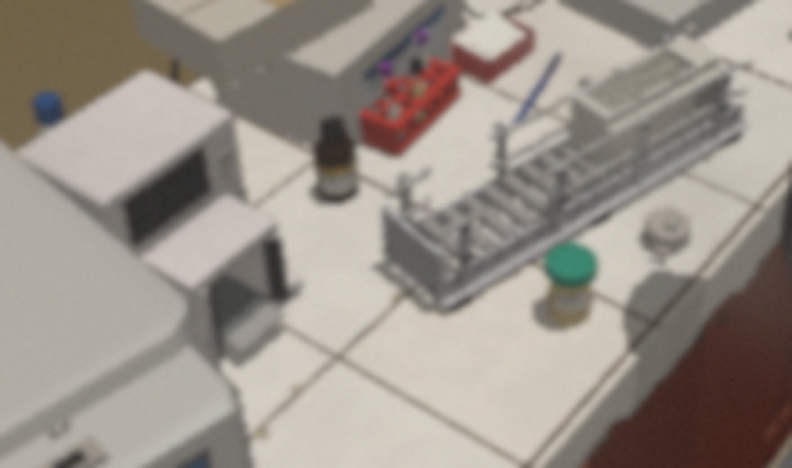

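Readings from the enlarged crops, which are 4x and 3.6x:
- **Magazine:** the top crop shows its nose edge at about (573,392).
- **End stop:** the dark stop strip is at (338,305)-(322,378).
- **Scanner:** the low front top edge runs (100,247)-(220,247).
- **Neighbours:** the cup is at (395,487), the tally counter at (548,508), the tin at (10,480) and the bottle at (397,173).

```bash
cat > h.py <<'E'
import numpy as np,cv2,pickle
from scipy.spatial.transform import Rotation as Ro
def ray(c,uv,z):
    p=cv2.undistortPoints(np.array([[uv]],float),np.array(c["mtx"]),np.array(c["dist"]))[0,0]
    R=np.array(c["R"]);t=np.array(c["t"]);C=-R.T@t;d=R.T@np.array([p[0],p[1],1])
    return C+d*(z-C[2])/d[2]
def proj(c,P):
    return cv2.projectPoints(np.array(P,float).reshape(-1,3),cv2.Rodrigues(np.array(c["R"]))[0],np.array(c["t"]),np.array(c["mtx"]),np.array(c["dist"]))[0][:,0]
E
python3 - <<'E'
from h import *
c=pickle.load(open("top0.pkl","rb"))
f=lambda X,Y,z:ray(c,(150+X/4-.4,120+Y/4-.4),z).round(4)
for n,X,Y,z in [("noseU",578,358,.1),("noseL",568,425,.1),("rear",775,390,.1),("rearL",765,468,.1),
 ("stop U",330,292,.076),("stopL",315,385,.076),("stopface U top",337,303,.076),("stopface L top",318,378,.076),
 ("stopface bot U",343,305,.04),("bot L",327,378,.04),
 ("laneU",330,290,.04),("laneUend",790,395,.04),
 ("portL",100,247,.107),("portR",220,247,.107),("portbL",98,178,.107),("portbR",220,175,.107),("tallL",45,160,.185),("tallR",228,157,.185),("tallBL",48,28,.185),("tallBR",228,22,.185),
 ("tongueL",148,277,.022),("tongueR",210,277,.022),("cup",395,487,.066),("tin",10,480,.033),("tally",548,508,.027),("amber/green",397,173,.09),("edge",400,570,0)]:
  print(n,f(X,Y,z))
E
```

```text
noseU [ 0.4948 -0.1062  0.1   ]
noseL [ 0.4379 -0.097   0.1   ]
rear [ 0.4656 -0.2736  0.1   ]
rearL [ 0.3994 -0.2638  0.1   ]
stop U [0.5558 0.1072 0.076 ]
stopL [0.4752 0.1208 0.076 ]
stopface U top [0.5461 0.1012 0.076 ]
stopface L top [0.4812 0.1181 0.076 ]
stopface bot U [0.5472 0.0997 0.04  ]
bot L [0.4823 0.1144 0.04  ]
laneU [0.5607 0.1112 0.04  ]
laneUend [ 0.4624 -0.2967  0.04  ]
portL [0.5939 0.2995 0.107 ]
portR [0.5926 0.1972 0.107 ]
portbL [0.653  0.3013 0.107 ]
portbR [0.6543 0.197  0.107 ]
tallL [0.6557 0.3243 0.185 ]
tallR [0.6562 0.1766 0.185 ]
tallBL [0.7634 0.3223 0.185 ]
tallBR [0.7662 0.1764 0.185 ]
tongueL [0.5761 0.2776 0.022 ]
tongueR [0.5754 0.2215 0.022 ]
cup [0.386  0.0529 0.066 ]
tin [0.3948 0.3988 0.033 ]
tally [ 0.3643 -0.0807  0.027 ]
amber/green [0.6568 0.0472 0.09  ]
edge [0.3085 0.0538 0.    ]
```

play_rows:
  steps: [0.046,-0.04,0.005,-0.16,0.09,-0.08,0.01,-0.32,0.137,-0.12,0.02,-0.48,0.182,-0.16,0.03,-0.64,0.228,-0.2,0.04,-0.8,0.273,-0.24,0.047,-0.951,0.273,-0.24,0.047,-0.951,0.273,-0.24,0.047,-0.951]
  jaw: 255
  grip_force: 40

```text
time: 1.1
tool_pos: [0.4159, -0.3011, 0.2011]
tcp_rot: [-2.467, -1.945, 0.001]
wrist_force: [-0.2, 0.8, -0.4]
width: -0.003
grip_force: 0.0
```

```bash
cat > s.py <<'E'
from workcell import bot
from h import *
import sys
s=bot.read_state();R=Ro.from_rotvec(s["tcp_rot"]).as_matrix()
print(s["time"],s["tool_pos"].round(4),"A",np.degrees(np.arctan2(R[1,0],R[0,0])).round(2),"z",R[:,2].round(3),"F",s["wrist_force"].round(1),"w",round(s["width"],3),"g",round(s["grip_force"],1))
if len(sys.argv)>1:
    for n in sys.argv[2:]:
        c=bot.read_camera(n);nm=n+sys.argv[1];pickle.dump(c,open(nm+".pkl","wb"));cv2.imwrite("pics/"+nm+".png",c["pixels"])
E
python3 s.py 1 wrist
```

```text
1.1 [ 0.4159 -0.3011  0.2011] A 76.5 z [-0.001 -0.    -1.   ] F [-0.2  0.8 -0.4] w -0.003 g 0.0
```

View pics/wrist1.png

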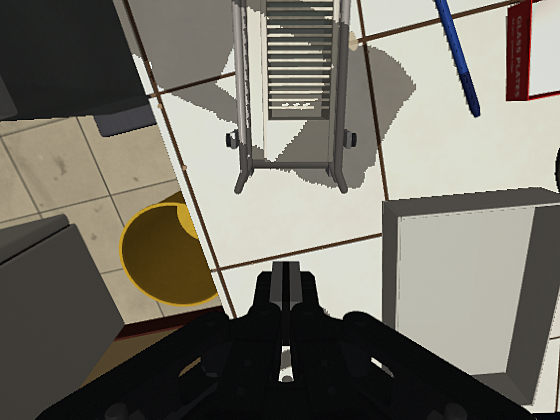

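The wrist view shows the magazine's slide window ending at (268-331,120), its body reaching down to about row 160, and the rod ends flaring at (240,190) and (345,190).

```bash
python3 - <<'E'
from h import *
c=pickle.load(open("wrist1.pkl","rb"))
for uv,z in [((253,163),.1),((331,165),.1),((253,163),.04),((333,165),.04),((236,10),.09),((241,170),.09),((347,10),.09),((344,170),.09),((268,120),.1),((331,120),.1),((331,5),.1),((264,5),.1)]: print(uv,z,ray(c,uv,z).round(4))
a=cv2.imread("pics/wrist1.png")[0:200,220:360];cv2.imwrite("pics/w1c.png",cv2.resize(a,None,fx=3,fy=3,interpolation=cv2.INTER_CUBIC))
E
```

```text
(253, 163) 0.1 [ 0.4029 -0.2515  0.1   ]
(331, 165) 0.1 [ 0.4576 -0.2662  0.1   ]
(253, 163) 0.04 [ 0.3943 -0.2606  0.04  ]
(333, 165) 0.04 [ 0.4653 -0.2795  0.04  ]
(236, 10) 0.09 [ 0.4174 -0.153   0.09  ]
(241, 170) 0.09 [ 0.3911 -0.2561  0.09  ]
(347, 10) 0.09 [ 0.4882 -0.17    0.09  ]
(344, 170) 0.09 [ 0.4675 -0.2745  0.09  ]
(268, 120) 0.1 [ 0.421  -0.2251  0.1   ]
(331, 120) 0.1 [ 0.4635 -0.2353  0.1   ]
(331, 5) 0.1 [ 0.4767 -0.167   0.1   ]
(264, 5) 0.1 [ 0.436  -0.1573  0.1   ]
```

View pics/w1c.png

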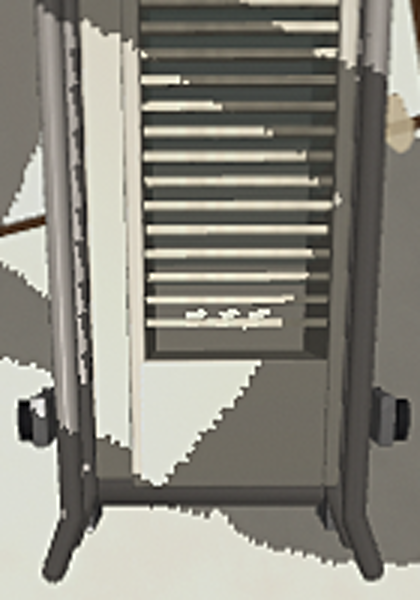

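play_rows:
  steps: [0.0,0.004,0.05,-0.012,0.0,0.004,0.1,-0.012,0.0,0.004,0.131,-0.012,0.0,0.004,0.131,-0.012,0.01,0.004,0.131,-0.012,0.02,0.004,0.131,-0.012,0.026,0.004,0.131,-0.012,0.031,0.004,0.131,-0.012,0.036,0.004,0.131,-0.012,0.042,0.004,0.131,-0.012]

```text
time: 2.4
tool_pos: [0.4299, -0.261, 0.0704]
tcp_rot: [2.455, 1.959, 0.0]
wrist_force: [0.6, -0.2, 0.4]
width: 0.001
grip_force: 0.0
```

play_rows:
  steps: [0.007,0,0,0,0.014,0,0,0,0.021,0,0,0,0.028,0,0,0,0.035,0,0,0,0.042,0,0,0,0.049,0,0,0,0.056,0,0,0,0.063,0,0,0,0.07,0,0,0]

```text
time: 3.65
tool_pos: [0.4454, -0.1925, 0.0703]
tcp_rot: [2.456, 1.959, 0.0]
wrist_force: [0.2, -1.1, -0.6]
width: 0.003
grip_force: 0.0
```

```bash
python3 s.py 2 wrist top
```

```text
3.65 [ 0.4454 -0.1925  0.0703] A 77.17 z [ 0. -0. -1.] F [ 0.2 -1.1 -0.6] w 0.003 g 0.0
```

View pics/wrist2.png

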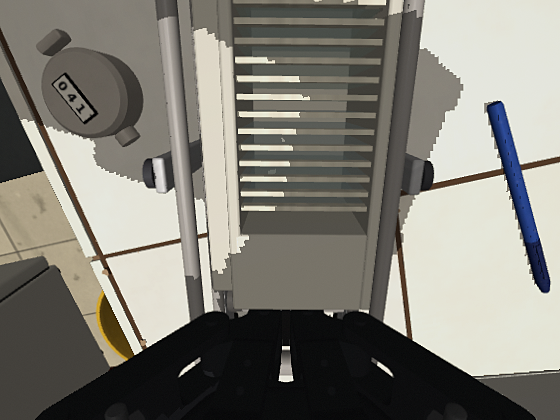

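The magazine is ahead of the fingers and straight between the rods, with its rear at about row 310. It is rolling as it should.

play_rows:
  steps: [0.007,0,0,0,0.014,0,0,0,0.021,0,0,0,0.028,0,0,0,0.035,0,0,0,0.042,0,0,0,0.049,0,0,0,0.056,0,0,0,0.063,0,0,0,0.07,0,0,0]

```text
time: 5.0
tool_pos: [0.4609, -0.1243, 0.0703]
tcp_rot: [-2.456, -1.959, 0.0]
wrist_force: [0.0, -1.0, 0.6]
width: 0.001
grip_force: 0.0
```

play_rows:
  steps: [0.006,0,0,0,0.012,0,0,0,0.018,0,0,0,0.023,0,0,0,0.028,0,0,0,0.033,0,0,0,0.037,0,0,0,0.041,0,0,0,0.045,0,0,0,0.049,0,0,0]

```text
time: 6.25
tool_pos: [0.4718, -0.0767, 0.0703]
tcp_rot: [2.456, 1.959, -0.0]
wrist_force: [-0.0, -0.8, 0.2]
width: 0.001
grip_force: 0.0
```

play_rows:
  steps: [0.003,0,0,0,0.006,0,0,0,0.008,0,0,0,0.01,0,0,0,0.012,0,0,0,0.014,0,0,0]

```text
time: 7.0
tool_pos: [0.4749, -0.0632, 0.0703]
tcp_rot: [2.456, 1.959, 0.0]
wrist_force: [0.6, -0.1, -0.5]
width: -0.003
grip_force: 0.0
```

play_rows:
  steps: [0.0015,0,0,0,0.003,0,0,0,0.0045,0,0,0,0.006,0,0,0,0.007,0,0,0,0.008,0,0,0]

```text
time: 7.75
tool_pos: [0.4753, -0.062, 0.0708]
tcp_rot: [2.446, 1.96, -0.015]
wrist_force: [-9.3, -34.2, 5.2]
width: 0.001
grip_force: 0.0
```

```bash
python3 s.py 3 top wrist; python3 - <<'E'
import cv2
a=cv2.imread("pics/top3.png")[150:245,190:350]
b=cv2.imread("pics/wrist3.png")[0:350,80:480]
a=cv2.resize(a,(400,238),interpolation=cv2.INTER_CUBIC)
cv2.imwrite("pics/c3.png",cv2.vconcat([a,b]))
E
```

```text
7.75 [ 0.4753 -0.062   0.0708] A 77.4 z [-0.003 -0.012 -1.   ] F [ -9.3 -34.2   5.2] w 0.001 g 0.0
```

View pics/c3.png

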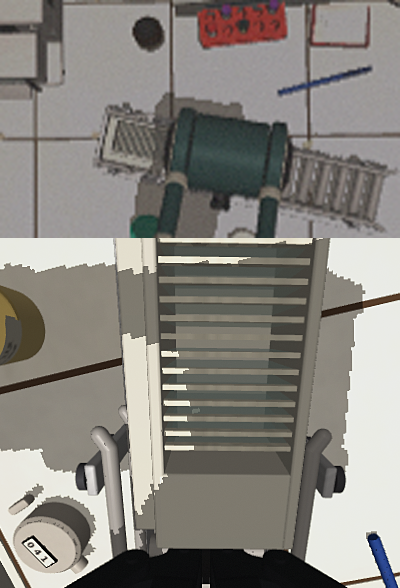

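The magazine's nose is against the stop: the wrist force has jumped to 35 N and it sits straight in the lane. I'll back off, rise, open and move over its middle.

play_rows:
  steps: [-0.007,0,0,0,-0.015,0,0,0,-0.025,0,0,0,-0.025,0,-0.05,0,-0.025,0,-0.1,0,-0.025,0,-0.14,0,-0.025,0,-0.14,0]

```text
time: 8.72
tool_pos: [0.4739, -0.0804, 0.2146]
tcp_rot: [2.45, 1.956, 0.009]
wrist_force: [-0.2, -0.4, 0.3]
width: 0.001
grip_force: 0.0
```

play_rows:
  steps: [0.05,0,0,0,0.109,0,0,0,0.109,0,0,0,0.109,0,0,0]
  jaw: 0

```text
time: 9.22
tool_pos: [0.4943, 0.0264, 0.2089]
tcp_rot: [-2.453, -1.96, 0.004]
wrist_force: [-0.8, 0.0, 0.1]
width: 0.843
grip_force: 0.0
```

```bash
python3 s.py 4 wrist
```

```text
9.225 [0.4943 0.0264 0.2089] A 77.26 z [-0.003 -0.    -1.   ] F [-0.8  0.   0.1] w 0.843 g 0.0
```

View pics/wrist4.png

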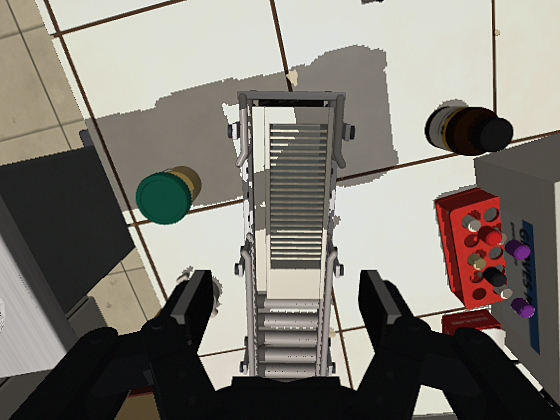

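The wrist view from above shows the magazine at the stop, nose edge at about row 107 (columns 253-327) and rear edge at about row 297 (columns 258-323). The rods leave a gap over rows 165-245.

```bash
python3 - <<'E'
from h import *
c=pickle.load(open("wrist4.pkl","rb"))
P={}
for n,uv,z in [("nL",(253,107),.1),("nR",(327,107),.1),("rL",(257,298),.1),("rR",(323,298),.1),("wnL",(270,124),.1),("wnR",(327,124),.1),("wrL",(267,267),.1),("wrR",(323,267),.1),("gapnL",(241,163),.085),("gapnR",(341,163),.085),("gaprL",(250,248),.09),("gaprR",(334,248),.09),
 ("stopL",(238,95),.076),("stopR",(346,95),.076)]:
  P[n]=ray(c,uv,z);print(n,P[n].round(4))
m=(P["nL"]+P["nR"]+P["rL"]+P["rR"])/4;v=P["nL"]+P["nR"]-P["rL"]-P["rR"]
print("centre",m,"len",np.linalg.norm(v)/2,"yaw",np.degrees(np.arctan2(v[1],v[0])), "TCPproj .05", proj(c,[[.4943,.0264,.07],[.4943,.0264,.1]]))
# predicted centres for hypotheses
for ctr in [(.4955,.0268),(.4963,.030),(.4925,.0268)]:
  a=np.radians(77.2);d=np.array([np.cos(a),np.sin(a)]);n=np.array([-d[1],d[0]])
  print(ctr,proj(c,[list(np.array(ctr)+i*.08*d+j*.03*n)+[.1] for i in(1,-1) for j in(1,-1)]).round(0).tolist())
E
```

```text
nL [0.4894 0.1133 0.1   ]
nR [0.5405 0.1017 0.1   ]
rL [ 0.4525 -0.0407  0.1   ]
rR [ 0.5088 -0.0535  0.1   ]
wnL [0.4984 0.0993 0.1   ]
wnR [0.5384 0.0902 0.1   ]
wrL [ 0.4684 -0.013   0.1   ]
wrR [ 0.5144 -0.0234  0.1   ]
gapnL [0.4678 0.0745 0.085 ]
gapnR [0.5456 0.0569 0.085 ]
gaprL [0.4567 0.0028 0.09  ]
gaprR [ 0.527  -0.0131  0.09  ]
stopL [0.4779 0.1247 0.076 ]
stopR [0.5593 0.1063 0.076 ]
centre [0.49780603 0.03019417 0.1       ] len 0.15834370541565768 yaw 77.48632853889201 TCPproj .05 [[286.66236888 206.11404849]
 [286.7312297  217.78729769]]
(0.4955, 0.0268) [[246.0, 111.0], [331.0, 111.0], [254.0, 302.0], [322.0, 303.0]]
(0.4963, 0.03) [[246.0, 107.0], [331.0, 107.0], [254.0, 299.0], [322.0, 299.0]]
(0.4925, 0.0268) [[242.0, 112.0], [326.0, 112.0], [250.0, 303.0], [319.0, 303.0]]
```

play_rows:
  steps: [0.003,0.002,0,0,0.003,0.002,0,0,0.003,0.002,0.04,0,0.003,0.002,0.075,0,0.003,0.002,0.1,0,0.003,0.002,0.12,0,0.003,0.002,0.135,0,0.003,0.002,0.145,0,0.003,0.002,0.145,0]

```text
time: 10.4
tool_pos: [0.4975, 0.0287, 0.0648]
tcp_rot: [-2.456, -1.958, 0.001]
wrist_force: [0.7, 0.0, 0.1]
width: 1.001
grip_force: 0.0
```

play_rows:
  steps: [0,0,0,0,0,0,0,0,0,0,0,0,0,0,0,0,0,0,0,0,0,0,0,0]
  jaw: 255
  grip_force: 45

```text
time: 11.15
tool_pos: [0.4987, 0.0289, 0.0663]
tcp_rot: [2.455, 1.959, 0.002]
wrist_force: [-1.3, -0.8, 6.4]
width: 0.699
grip_force: 49.4
```

play_rows:
  steps: [0,0,-0.005,0,0,0,-0.015,0,0,0,-0.03,0,0,0,-0.05,0,0,0,-0.075,0,0,0,-0.1,0,0,0,-0.12,0,0,0,-0.12,0]

```text
time: 12.15
tool_pos: [0.4996, 0.0289, 0.1881]
tcp_rot: [2.453, 1.957, 0.007]
wrist_force: [-0.2, -0.2, -3.4]
width: 0.698
grip_force: 49.1
```

```bash
python3 s.py 5 wrist
```

```text
12.15 [0.4996 0.0289 0.1881] A 77.17 z [ 0.005  0.    -1.   ] F [-0.2 -0.2 -3.4] w 0.698 g 49.1
```

play_rows:
  steps: [0.02,-0.008,0,0.13,0.045,-0.018,0,0.28,0.07,-0.028,0,0.44,0.095,-0.038,0,0.6,0.12,-0.048,0,0.76,0.145,-0.058,0,0.92,0.17,-0.068,0,1.08,0.19,-0.076,0,1.23,0.206,-0.082,0,1.347,0.206,-0.082,0,1.347]

```text
time: 13.45
tool_pos: [0.4626, 0.2484, 0.1839]
tcp_rot: [3.141, 0.004, -0.003]
wrist_force: [0.4, -0.2, -2.4]
width: 0.7
grip_force: 49.2
```

play_rows:
  steps: [0,0,0,0,0,0,0.02,0,0,0,0.045,0,0,0,0.07,0,0,0,0.09,0,0,0,0.11,0,0,0,0.125,0,0,0,0.135,0,0,0,0.135,0]

```text
time: 14.58
tool_pos: [0.4632, 0.2475, 0.0496]
tcp_rot: [3.141, -0.0, -0.002]
wrist_force: [-0.9, 0.1, -2.7]
width: 0.7
grip_force: 49.3
```

```bash
python3 s.py 6 wrist top
```

```text
14.575 [0.4632 0.2475 0.0496] A -0.01 z [-0.001 -0.001 -1.   ] F [-0.9  0.1 -2.7] w 0.7 g 49.3
```

View pics/wrist6.png

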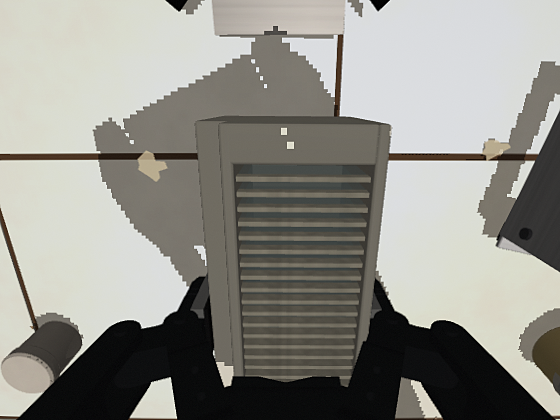

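The wrist view shows the magazine held level, with its nose top edge at (199-390,122). The port's tongue edge is straight ahead at (215-343,35), and the black bezel tips are at about (187,8) and (369,8).

```bash
python3 - <<'E'
from h import *
c=pickle.load(open("wrist6.pkl","rb"));t=pickle.load(open("top0.pkl","rb"))
for n,uv,z in [("tonL",(215,34),.02),("tonR",(343,36),.02),("tonLback",(213,2),.024),("tonRback",(342,2),.024),("bezL",(187,10),.025),("bezR",(369,10),.025),("nL",(199,122),.0836),("nR",(390,124),.0836),("winL",(233,164),.0836),("winR",(374,164),.0836),("nLb",(213,375),.0836),("winLb",(242,375),.0836),("winRb",(353,375),.0836)]:
  print(n,ray(c,uv,z).round(4))
g=cv2.cvtColor(c["pixels"],cv2.COLOR_BGR2GRAY)
for r in (5,15,25,31): print(r,[ (i,int(g[r,i])) for i in list(range(160,225,3))+list(range(330,400,3))])
E
```

```text
tonL [0.5764 0.2797 0.02  ]
tonR [0.5755 0.2236 0.02  ]
tonLback [0.5875 0.2789 0.024 ]
tonRback [0.5875 0.2253 0.024 ]
bezL [0.5845 0.2898 0.025 ]
bezR [0.5844 0.2141 0.025 ]
nL [0.5425 0.2731 0.0836]
nR [0.5419 0.2195 0.0836]
winL [0.5307 0.2642 0.0836]
winR [0.5306 0.223  0.0836]
nLb [0.4507 0.2763 0.0836]
winLb [0.4507 0.2653 0.0836]
winRb [0.4506 0.2234 0.0836]
5 [(160, 217), (163, 217), (166, 217), (169, 231), (172, 27), (175, 4), (178, 6), (181, 2), (184, 103), (187, 117), (190, 118), (193, 119), (196, 113), (199, 233), (202, 224), (205, 218), (208, 218), (211, 214), (214, 160), (217, 160), (220, 162), (223, 163), (330, 187), (333, 186), (336, 186), (339, 185), (342, 186), (345, 210), (348, 220), (351, 145), (354, 117), (357, 118), (360, 117), (363, 209), (366, 220), (369, 219), (372, 243), (375, 0), (378, 2), (381, 0), (384, 122), (387, 221), (390, 219), (393, 218), (396, 218), (399, 218)]
15 [(160, 218), (163, 218), (166, 218), (169, 217), (172, 218), (175, 218), (178, 218), (181, 217), (184, 219), (187, 227), (190, 228), (193, 224), (196, 219), (199, 219), (202, 218), (205,
[... 778 characters left out ...]
 (366, 220), (369, 219), (372, 220), (375, 219), (378, 220), (381, 220), (384, 220), (387, 220), (390, 220), (393, 219), (396, 219), (399, 220)]
31 [(160, 219), (163, 219), (166, 219), (169, 219), (172, 219), (175, 219), (178, 219), (181, 218), (184, 220), (187, 220), (190, 219), (193, 218), (196, 219), (199, 219), (202, 219), (205, 219), (208, 220), (211, 219), (214, 196), (217, 167), (220, 170), (223, 169), (330, 199), (333, 199), (336, 198), (339, 198), (342, 183), (345, 224), (348, 221), (351, 220), (354, 220), (357, 220), (360, 221), (363, 219), (366, 220), (369, 220), (372, 219), (375, 220), (378, 220), (381, 220), (384, 219), (387, 220), (390, 220), (393, 220), (396, 220), (399, 220)]
```

play_rows:
  steps: [0,-0.003,0.008,0,0,-0.003,0.014,0,0,-0.003,0.018,0,0,-0.003,0.02,0,0,-0.003,0.0215,0,0,-0.003,0.0225,0,0,-0.003,0.0235,0,0,-0.003,0.0235,0]

```text
time: 15.68
tool_pos: [0.4637, 0.2509, 0.0268]
tcp_rot: [-3.142, 0.0, -0.0]
wrist_force: [0.5, -0.4, -3.2]
width: 0.698
grip_force: 49.3
```

play_rows:
  steps: [0,0,0.0008,0,0,0,0.0016,0,0,0,0.0016,0]

```text
time: 16.05
tool_pos: [0.4638, 0.251, 0.0264]
tcp_rot: [3.141, -0.0, -0.0]
wrist_force: [-3.7, -1.1, 6.7]
width: 0.701
grip_force: 50.2
```

play_rows:
  steps: [0,0,0,0,0,0,0,0,0,0,0,0,0,0,0,0,0,0,0,0]
  jaw: 0

```text
time: 16.68
tool_pos: [0.4637, 0.2509, 0.0251]
tcp_rot: [3.142, -0.0, -0.0]
wrist_force: [-0.1, 0.1, 0.0]
width: 1.003
grip_force: 0.0
```

play_rows:
  steps: [0,0,-0.03,0,0,0,-0.08,0,0,0,-0.13,0,0,0,-0.13,0,0,0,-0.13,0]

```text
time: 17.3
tool_pos: [0.4635, 0.2508, 0.155]
tcp_rot: [-3.142, 0.0, -0.0]
wrist_force: [-1.4, 1.2, 0.2]
width: 1.002
grip_force: 0.0
```

```bash
python3 s.py 7 wrist top; python3 - <<'E'
from h import *
c=pickle.load(open("wrist7.pkl","rb"))
# predicted outline of magazine & tongue; sample edges in gray near prediction
a=0;ctr=np.array([.4638,.251])
for z,n,pts in [(.06,"top R edge",[(x,-.03) for x in(-.07,-.03,.0,.04,.07)]),(.048,"L ledge",[(x,.03) for x in(-.07,-.03,0,.04,.07)]),(.02,"tongue",[(.576-.4638,-.028),(.576-.4638,.028),(.1262,-.028),(.1262,.028)]),(.06,"nose",[(.08,-.02),(.08,.015)]),(.06,"rear",[(-.08,-.02),(-.08,.015)])]:
  print(n,proj(c,[list(ctr+np.array(p))+[z] for p in pts]).round(0).tolist())
e=cv2.Canny(cv2.GaussianBlur(c["pixels"],(3,3),0),30,90)
seg=cv2.createLineSegmentDetector().detect(cv2.cvtColor(c["pixels"],cv2.COLOR_BGR2GRAY))[0][:,0]
for s in seg:
  if np.hypot(s[2]-s[0],s[3]-s[1])>30 and 180<(s[0]+s[2])/2<400: print(s.round(0).astype(int).tolist())
E
```

```text
17.3 [0.4635 0.2508 0.155 ] A -0.02 z [ 0.  0. -1.] F [-1.4  1.2  0.2] w 1.002 g 0.0
top R edge [[324.0, 301.0], [326.0, 257.0], [327.0, 222.0], [330.0, 169.0], [332.0, 125.0]]
L ledge [[252.0, 293.0], [251.0, 251.0], [249.0, 216.0], [247.0, 166.0], [245.0, 124.0]]
tongue [[324.0, 64.0], [250.0, 64.0], [325.0, 44.0], [250.0, 44.0]]
nose [[317.0, 110.0], [265.0, 110.0]]
rear [[311.0, 311.0], [269.0, 311.0]]
[373, 314, 376, 276]
[195, 276, 197, 317]
[329, 135, 417, 135]
[319, 111, 321, 64]
[195, 317, 179, 356]
[370, 26, 342, 51]
[229, 52, 203, 27]
[326, 43, 323, 111]
[202, 26, 220, 1]
[284, 331, 191, 331]
[321, 216, 319, 252]
[264, 279, 263, 232]
[264, 224, 318, 225]
[264, 218, 319, 219]
[266, 248, 317, 248]
[266, 260, 317, 260]
[282, 382, 326, 374]
[243, 374, 281, 380]
[264, 231, 318, 231]
[441, 140, 329, 140]
[193, 327, 282, 327]
[244, 139, 207, 139]
[318, 228, 264, 228]
[317, 246, 266, 245]
[319, 216, 264, 215]
[248, 109, 318, 109]
[266, 242, 318, 243]
[323, 249, 324, 216]
[248, 226, 250, 272]
[266, 236, 318, 237]
[178, 356, 205, 395]
[318, 234, 264, 234]
[337, 373, 330, 338]
[318, 
[... 556 characters left out ...]
 147, 321, 212]
[263, 128, 323, 129]
[334, 373, 296, 373]
[263, 152, 322, 153]
[321, 112, 249, 112]
[322, 157, 263, 156]
[264, 180, 321, 180]
[322, 150, 263, 150]
[321, 170, 263, 170]
[322, 135, 263, 135]
[263, 166, 321, 166]
[322, 143, 263, 142]
[264, 186, 319, 187]
[264, 212, 318, 212]
[289, 373, 228, 373]
[384, 277, 409, 322]
[322, 164, 263, 163]
[321, 177, 264, 177]
[228, 370, 289, 370]
[296, 370, 334, 370]
[191, 370, 222, 370]
[321, 190, 264, 190]
[319, 196, 264, 196]
[321, 184, 264, 184]
[294, 338, 294, 369]
[319, 210, 264, 209]
[223, 339, 226, 369]
[316, 268, 274, 268]
[291, 369, 291, 339]
[223, 369, 221, 339]
[316, 280, 266, 280]
[366, 394, 392, 357]
[239, 1, 284, 1]
[287, 1, 331, 1]
```

play_rows:
  steps: [-0.03,0,0,0,-0.053,0,0,0,-0.053,0,0.04,0,-0.053,0,0.08,0,-0.053,0,0.105,0,-0.053,0,0.124,0,-0.053,0,0.124,0]

```text
time: 18.27
tool_pos: [0.4077, 0.2494, 0.028]
tcp_rot: [3.138, -0.0, -0.01]
wrist_force: [-0.3, -0.2, -0.2]
width: 1.0
grip_force: 0.0
```

play_rows:
  steps: [0,0,0,0,0,0,0,0,0,0,0,0,0,0,0,0,0,0,0,0,0,0,0,0]
  jaw: 255
  grip_force: 80

```text
time: 19.02
tool_pos: [0.4114, 0.2513, 0.0321]
tcp_rot: [-3.141, 0.0, -0.002]
wrist_force: [-0.3, -0.5, 5.9]
width: 0.689
grip_force: 87.3
```

play_rows:
  steps: [0,0,-0.005,0,0,0,-0.012,0,0,0,-0.02,0,0,0,-0.029,0,0,0,-0.029,0,0,0,-0.029,0]

```text
time: 19.77
tool_pos: [0.4106, 0.2509, 0.0603]
tcp_rot: [-3.142, 0.0, -0.0]
wrist_force: [0.0, 0.2, -2.4]
width: 0.694
grip_force: 86.1
```

```bash
python3 s.py 8 wrist top side; python3 - <<'E'
from h import *
c=pickle.load(open("wrist8.pkl","rb"))
p=np.array([.411+.053,.2505])
for z in(.084,.089):print(z,proj(c,[list(p+np.array(q))+[z] for q in [(.08,-.03),(.08,.02),(-.02,-.03),(-.02,.02)]]).round(1).tolist())
print("port",proj(c,[[.576,.251-.028,.02],[.576,.251+.028,.02],[.5945,.251-.05,.107],[.5945,.251+.05,.107]]).round(0).tolist())
seg=cv2.createLineSegmentDetector().detect(cv2.cvtColor(c["pixels"],cv2.COLOR_BGR2GRAY))[0][:,0]
for s in seg:
  if np.hypot(s[2]-s[0],s[3]-s[1])>35 and 150<(s[0]+s[2])/2<430 and min(s[1],s[3])<170: print(s.round(0).astype(int).tolist())
E
```

```text
19.775 [0.4106 0.2509 0.0603] A -0.01 z [ 0.  0. -1.] F [ 0.   0.2 -2.4] w 0.694 g 86.1
0.084 [[407.8, -95.5], [215.0, -95.8], [374.1, 253.0], [234.9, 253.2]]
0.089 [[415.2, -107.6], [210.7, -108.0], [378.0, 259.6], [232.6, 259.7]]
port [[355.0, -98.0], [222.0, -98.0], [606.0, -540.0], [-21.0, -541.0]]
[377, 25, 232, 24]
[378, 5, 231, 4]
[193, 59, 157, 59]
[374, 44, 233, 43]
[229, 11, 378, 12]
[307, 31, 377, 32]
[327, 50, 374, 51]
[237, 169, 364, 169]
[391, 62, 373, 239]
[232, 50, 302, 50]
[261, 86, 371, 87]
[342, 80, 253, 80]
[237, 137, 339, 137]
[247, 31, 304, 29]
[347, 164, 254, 164]
[229, 57, 227, 1]
[344, 62, 247, 63]
[384, 0, 374, 109]
[217, 63, 213, 1]
[192, 49, 188, 1]
[237, 153, 366, 154]
[369, 116, 234, 116]
[397, 6, 392, 49]
[277, 133, 234, 132]
[366, 149, 236, 148]
[254, 68, 343, 69]
[367, 132, 288, 133]
[191, 1, 194, 47]
[216, 1, 219, 56]
[242, 331, 229, 61]
[372, 130, 353, 346]
[204, 206, 201, 162]
[254, 124, 339, 124]
[390, 51, 395, 1]
[342, 92, 253, 92]
[253, 112, 341, 113]
[223, 186, 221, 139]
[383, 123, 389, 62]
[347, 15, 302, 14]
[219, 64, 226, 187]
[316, 71, 253, 71]
[291, 54, 252, 54]
```

play_rows:
  steps: [0.008,0,0,0,0.016,0,0,0,0.024,0,0,0,0.032,0,0,0,0.039,0,0,0,0.046,0,0,0,0.052,0,0,0,0.058,0,0,0,0.064,0,0,0,0.069,0,0,0]

```text
time: 21.18
tool_pos: [0.4801, 0.251, 0.0602]
tcp_rot: [-3.142, 0.0, -0.0]
wrist_force: [-0.3, 0.4, -2.6]
width: 0.69
grip_force: 86.1
```

play_rows:
  steps: [0.006,0,0,0,0.012,0,0,0,0.018,0,0,0,0.024,0,0,0,0.03,0,0,0,0.036,0,0,0,0.042,0,0,0,0.048,0,0,0,0.054,0,0,0,0.06,0,0,0]

```text
time: 22.42
tool_pos: [0.5401, 0.2509, 0.0602]
tcp_rot: [-3.142, 0.0, -0.0]
wrist_force: [0.7, 0.8, -3.3]
width: 0.692
grip_force: 86.1
```

play_rows:
  steps: [0.005,0,0,0,0.01,0,0,0,0.014,0,0.001,0,0.014,0,0.002,0,0.014,0,0.003,0,0.014,0,0.003,0]

```text
time: 23.18
tool_pos: [0.5536, 0.2509, 0.0573]
tcp_rot: [3.142, -0.0, 0.0]
wrist_force: [-0.5, -0.9, -2.1]
width: 0.695
grip_force: 86.4
```

Not quite on the floor yet. I'll continue slowly until there is contact.

play_rows:
  steps: [0.001,0,0.0005,0,0.002,0,0.001,0,0.003,0,0.001,0,0.004,0,0.001,0,0.005,0,0.001,0,0.006,0,0.001,0]

```text
time: 23.92
tool_pos: [0.5593, 0.2514, 0.0572]
tcp_rot: [-3.141, -0.0, 0.001]
wrist_force: [-5.9, 0.4, 5.5]
width: 0.691
grip_force: 87.7
```

play_rows:
  steps: [0.001,0,0,0,0.002,0,0,0,0.003,0,0,0,0.004,0,0,0]

```text
time: 24.42
tool_pos: [0.5632, 0.2514, 0.0572]
tcp_rot: [-3.141, -0.0, 0.001]
wrist_force: [-5.6, 0.5, 6.3]
width: 0.693
grip_force: 87.7
```

play_rows:
  steps: [0.001,0,0,0,0.002,0,0,0,0.003,0,0,0,0.004,0,0,0]

```text
time: 24.92
tool_pos: [0.5654, 0.2513, 0.0571]
tcp_rot: [-3.142, 0.0, 0.007]
wrist_force: [-14.3, -1.0, 12.0]
width: 0.69
grip_force: 88.5
```

play_rows:
  steps: [0.001,0,0,0,0.002,0,0,0,0.002,0,0,0]

```text
time: 25.3
tool_pos: [0.5654, 0.2513, 0.0572]
tcp_rot: [3.141, -0.001, -0.013]
wrist_force: [-17.9, -0.8, 15.3]
width: 0.691
grip_force: 89.6
```

play_rows:
  steps: [-0.0015,0,-0.0005,0,-0.003,0,-0.001,0,-0.003,0,-0.001,0]

```text
time: 25.68
tool_pos: [0.5654, 0.2513, 0.0572]
tcp_rot: [-3.142, -0.001, 0.003]
wrist_force: [-7.3, 0.4, 3.2]
width: 0.69
grip_force: 86.9
```

play_rows:
  steps: [0,0,0,0,0,0,0,0,0,0,0,0,0,0,0,0,0,0,0,0]
  jaw: 0

```text
time: 26.3
tool_pos: [0.5668, 0.2509, 0.0572]
tcp_rot: [-3.142, 0.001, -0.0]
wrist_force: [-0.4, -0.4, 0.1]
width: 0.996
grip_force: 0.0
```

play_rows:
  steps: [0,0,-0.02,0,0,0,-0.06,0,-0.02,0,-0.11,0,-0.06,0,-0.14,0,-0.11,0,-0.16,0,-0.11,0,-0.16,0]

```text
time: 27.05
tool_pos: [0.4554, 0.2516, 0.2209]
tcp_rot: [-3.139, -0.002, -0.007]
wrist_force: [0.8, 0.6, -0.4]
width: 0.999
grip_force: 0.0
```

```bash
python3 s.py 9 wrist; python3 - <<'E'
from h import *
c=pickle.load(open("wrist9.pkl","rb"))
for m in (.594,.596,.598):
  print(m,"mag rear/ mouth top edge",proj(c,[[m-.06,.251-.03,.085],[m-.06,.251+.02,.085],[m,.201,.107],[m,.301,.107],[m-.02,.223,.02],[m-.02,.279,.02]]).round(0).tolist())
seg=cv2.createLineSegmentDetector().detect(cv2.cvtColor(c["pixels"],cv2.COLOR_BGR2GRAY))[0][:,0]
for s in seg:
  if np.hypot(s[2]-s[0],s[3]-s[1])>25 and 150<(s[0]+s[2])/2<430 and min(s[1],s[3])<270: print(s.round(0).astype(int).tolist())
E
```

```text
27.05 [0.4554 0.2516 0.2209] A 0.09 z [ 0.004  0.003 -1.   ] F [ 0.8  0.6 -0.4] w 0.999 g 0.0
0.594 mag rear/ mouth top edge [[326.0, 112.0], [263.0, 112.0], [364.0, 20.0], [215.0, 19.0], [318.0, 67.0], [259.0, 67.0]]
0.596 mag rear/ mouth top edge [[326.0, 109.0], [263.0, 109.0], [364.0, 16.0], [215.0, 16.0], [318.0, 65.0], [259.0, 65.0]]
0.598 mag rear/ mouth top edge [[327.0, 107.0], [263.0, 107.0], [364.0, 13.0], [214.0, 13.0], [318.0, 62.0], [259.0, 62.0]]
[247, 19, 249, 54]
[326, 52, 327, 21]
[311, 198, 314, 127]
[317, 128, 315, 191]
[318, 122, 414, 123]
[211, 126, 133, 126]
[401, 127, 318, 126]
[277, 122, 312, 122]
[321, 54, 267, 54]
[267, 35, 321, 36]
[321, 25, 266, 25]
[153, 287, 147, 254]
[309, 288, 311, 199]
[151, 257, 156, 287]
[132, 122, 172, 123]
[321, 33, 266, 33]
[266, 28, 321, 28]
[266, 43, 321, 43]
[277, 50, 321, 50]
[326, 18, 301, 18]
[319, 67, 293, 66]
[323, 21, 321, 66]
[418, 123, 428, 96]
[313, 109, 253, 109]
[365, 11, 348, 32]
[227, 33, 210, 11]
[173, 123, 213, 122]
[267, 126, 222, 126]
[287, 57, 321, 57]
[322, 66, 321, 106]
[315, 199, 312, 287]
[321, 47, 266, 47]
[321, 40, 267, 40]
[269, 274, 241, 227]
[230, 208, 214, 180]
[406, 117, 416, 84]
[351, 251, 369, 287]
[216, 13, 362, 13]
[223, 122, 262, 122]
[307, 126, 272, 126]
[267, 20, 319, 21]
[209, 36, 206, 1]
[319, 104, 320, 69]
[368, 1, 366, 36]
[299, 18, 267, 18]
[249, 103, 249, 77]
[274, 107, 307, 107]
[323, 106, 324, 77]
```

```bash
python3 -c "
from workcell import bot
print(bot.finish_job())"
```

```text
the job is handed in; nothing more can be done
None
```

The magazine is fully home in the scanner port: the push stalled against the rear stop, and a wrist image puts its rear 60 mm outside the mouth. It was rolled to the stop, lifted through the gap, set down and let go, then regripped by the rear end and let go again. The job is handed in at about 27 s with the arm clear. I did not re-image the bystanders at the end, but saw no sign of touching any.

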